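Clear the jar, open the display case and put the printed cat on show

TASK

Get the printed cat out of the black display case and put it on show: first clear the jar off the case's deck and stand it upright on the middle of the square rubber mat, then slide the clear cover fully open, and lift the cat out and stand it on its feet on the middle of the round white plate. Set the jar and the cat down gently rather than dropping them, leave the cover open, and leave the tape, the spool and the carton where they are.

Things in the scene. Friction and masses are not known exactly. Their poses are not given: they have to be found in the camera images.
- case: Low black display case fixed to the table, 206 (its x) by 350 mm (its y), top 80 mm high. Origin: centre of its underside; y runs lengthwise, along the slide. Half at -y: grey-lined well, inside 170 (x) by 160 mm (y), floor 10 mm and rim 80 mm above the table. Half at +y: solid level deck at 80 mm. Aluminium rails, 6 mm wide, 9 mm high, along the long top edges.
- well (a point): Centre of the well's floor, 10 mm above the table; axes as the case.
- deck (a point): Centre of the deck's top face, 80 mm above the table; axes as the case.
- cover (a joint): Travel in m of the clear cover along the case's +y: 0 shut over the well, 0.17 fully open over the deck. A clear plate 190 (x) by 180 mm (y), top 6.5 mm above the deck, with an aluminium strip on its leading (+y) edge; it slides with a few newtons and stays where left. Anything on the deck is in its way.
- cover_grip (a point): Centre of the top of the cover's handle, an aluminium bar in the middle of the cover: 80 mm long along the case's x, 14 mm thick along the slide, standing 28 mm above the cover plate; its top is 114.5 mm above the table. Axes as the case.
- jar: Closed amber glass jar with metal lid standing on the deck, 62 mm in diameter, 100 mm high, about 250 g. Origin: centre of its underside; z up its axis.
- cat: Black printed model of a walking cat on four feet, standing in the well, seen through the cover: about 119 mm long with head and tail, body 30 mm wide and 74 mm long, body from 32 to 58 mm above its feet, ears at 66 mm, about 80 g. Origin: between the feet, on the underside, below the middle of the body; x towards its head, y to its left, z up.
- mat: Square dark rubber mat fixed to the table, 150 by 150 mm, 6 mm thick. Origin: centre of its underside. The mat and the plate lie on either side of the case, and may change places.
- plate: Round white display plate fixed to the table, 170 mm in diameter, flat top 12 mm above the table. Origin: centre of its underside.
- tape: Roll of yellow tape lying flat, bystander: 100 mm across, 24 mm high. Origin: centre of its underside.
- spool: Small spool of filament lying flat, bystander: 130 mm across, 46 mm high. Origin: centre of its underside.
- carton: Cardboard carton, bystander: 90 by 130 by 50 mm high. Origin: centre of its underside.

How it is judged:
On the way, in this order (a step that is already met when the one before it is completed fails the run):
1. the jar stands upright on the middle of the mat, let go, with the cover not yet slid open (horizontal distance between jar and mat below 0.045 m and z of jar in the frame of mat between 0 and 0.012 m and angle between jar's own z axis and vertical below 0.12 rad and contact force between the fingers and jar below 0.1 N and value of joint cover below 0.04 m), for 0.2 s.
2. the cover is slid fully open, with the cat still in the well (value of joint cover above 0.155 m and horizontal distance between cat and well below 0.08 m), for 0.2 s.
3. the cat stands on its feet on the middle of the plate, let go (horizontal distance between cat and plate below 0.045 m and z of cat in the frame of plate between 0.006 and 0.018 m and angle between cat's own z axis and vertical below 0.15 rad and contact force between the fingers and cat below 0.1 N), for 0.2 s.
At the end, for the whole second after the job is handed in: The cat stands at rest on its feet on the plate (origin within 45 mm of the plate's centre, tilt under 0.15 rad), the jar stands at rest on the mat (within 45 mm of its centre, tilt under 0.12 rad), and the cover is fully open (at least 155 of its 170 mm) (horizontal distance between jar and mat below 0.045 m and z of jar in the frame of mat between 0 and 0.012 m and angle between jar's own z axis and vertical below 0.12 rad and horizontal distance between cat and plate below 0.045 m and z of cat in the frame of plate between 0.006 and 0.018 m and angle between cat's own z axis and vertical below 0.15 rad and value of joint cover above 0.155 m and linear speed of each of cat, jar below 0.02 m/s); the robot touches nothing.
It fails at once if the jar is tipped over (more than 0.8 rad) (angle between jar's own z axis and vertical above 0.8 rad).
It fails at once if the jar is dropped (falls free faster than 0.5 m/s, about 13 mm) (linear speed of jar above 0.5 m/s and contact force between the fingers and jar below 0.05 N).
It fails at once if the cat is dropped (falls free faster than 0.5 m/s, about 13 mm) (linear speed of cat above 0.5 m/s and contact force between the fingers and cat below 0.05 N).
It fails at once if the tape, the spool or the carton is moved more than 30 mm (distance of any of tape, spool, carton from where it was at the start of the episode above 0.03 m).
It also fails if it takes over 70 s, if anything falls off the work surface, if the arm or the gripper's body presses on something with over 40 N, if the wrist force passes 120 N, or if a joint passes its speed limit or range.

ROBOT

A 7-joint arm with a two-finger parallel gripper is mounted at the origin on the work surface. World frame = base frame: x ahead of the robot, y to its left, z up, the work surface at z = 0. Lengths are in m, angles in rad, forces in N, time in s.
With the tool pointing down it reaches from about 0.4 to 0.85 m from the base axis. Payload 10.4 kg.
Tool frame: the origin (TCP) lies at the centre of the arm's flange, where the gripper is bolted on; the fingertips stand 173 mm ahead of it and the grasp point (between the pads) lies 155 mm ahead of it; z points along the fingers, y is the line along which they close (so a half turn about z gives the same grasp; the last joint's range is limited). The gripper opens to 85 mm and grips with 20 to 120 N. Pads are 22 mm wide; open, the fingers measure 114 mm over their backs; the gripper's body (76 mm by 85 mm) begins 54 mm behind the grasp point. The pads swing forward as they close: fully open they stand 13 mm farther back than shut.
Start: joints at [1.233, 0.332, -0.065, 1.46, 0.022, 1.35, -0.088], TCP at [0.194, -0.594, 0.405] pointing down, gripper open.
Joint ranges: [-2.6, 2.6], [-0.5, 2.12], [-1.47, 1.34], [0.16, 2.42], [-1.27, 4.41], [0.06, 2.06], [-2.6, 2.6]. Speed limits (rad/s): [2.22, 2.22, 2.79, 2.79, 3.14, 3.14, 3.14].

INTERFACE

Orientations are given as a unit quaternion [x, y, z, w].
In Python, from workcell import manip, viewer, finder gives the robot as it stands.
- The arm moves only by the tool arm_command, never from a script. Its argument "plan" is a list of rows, each an object with "dp": the shift along the tool's x, y, z in mm, a list of three; "spin": the turn about the tool's z in rad. A call has 1 to 5 rows; each row shifts and turns the commanded pose from where the row before left it, along the tool's axes as they then stand; what a row does not reach is not made up. A row lasts 1/10 s, in which the tool goes at most 50 mm and 8.59 degrees, less where a joint would pass 70% of its speed; a pose out of reach is approached as far as the arm can. A call is refused whole if a number of a shift passes 50 or a number of a turn 0.15, either way. A call with a gripper value outside its range is refused whole. "grip" is the closure, from -1 (fully open) to 1 (shut), set as the call begins (left out, the last holds). The fingers move at their own pace and stop on an object; "newtons" is the grip in N (left out, the last holds). Time passes only in rows, so rows that do not move let the fingers close. It gives the time, the measured TCP pose, the force, the opening and the grip force at its end, in the units of the state.
- manip.get_obs(): the state, without advancing time (a new reading comes with each control period).
- viewer.camera(name): name is "scene" or "top" or "wrist"; returns the picture (480x640x3 uint8, blue, green, red); there is no depth.
- viewer.camera_params(name): a dict with "vertical_fov" (degrees; the focal length in pixels is half the picture's height over the tangent of half this angle, whatever the lens; pixels are square), "cx", "cy" (the principal point, pixels), "R" (3x3) and "t" (3): a world point X has camera coordinates R X + t; the wrist camera has in their place "T_tool_cam" (4x4, takes a point from camera to tool coordinates, whose origin is the TCP and whose axes are the flange's). Camera axes: x right, y down, z forward; pixel columns grow to the right and rows downward; lengths in m; the calibration is good to about 2 mm. The wrist camera is an equidistant fisheye: a pixel r from the principal point sees the ray r / f radians off the axis. A picture is of the moment at which its call begins: read the wrist's pose just before it. camera_params takes no time and is no camera call.
- manip.hand_in(): hands the job in; it is judged then, once.
Trained networks look in the newest picture that a camera, given by its name, has taken for a name from the list of things; names that differ only in an ending like _2 or _b are one class to them, and where a whole thing is asked for, a point or a joint stands for the part that bears it (a point fixed in the world has none). Each returns a list of dicts, best first, with "score" (0 to 1); they miss things now and then, are a little off and sometimes report something else, mostly with a low value. They report only what shows in the picture. A call takes as long as a camera call.
- finder.find_in(camera, thing): "position" ([x, y, z] in m, in world coordinates, good to about 4 mm: the middle of the surface that is visible of it).
The state is a dict: "clock": time; "joint_pos": joint angles; "joint_velocities": joint speeds; "tau": joint torques, N m; "position": TCP position; "ee_rot": TCP orientation; "ft_force": force on the tool from outside, world axes, zero at the start; "torque": the same for the moment, N m; "grip_width": opening from 0.0 (shut) to 1.0 (fully open); "grasp_force": force on a finger pad.
Only numpy, scipy, OpenCV 4.12 (cv2) and the standard library are available. Lean on these libraries where they do the work, as an engineer would, in place of code of your own. Each camera call takes 0.05 s, during which the arm holds its last target. There are 200 camera calls.

## Working session

There is one attempt and no reset: what is moved stays moved. The work goes in short steps, Python scripts to look and compute and a tool call to move; the robot and the scene stay as the last step left them, time stands still between calls to the robot, and variables do not carry over. Pictures are saved under pics/ and viewed, at most 14 in all, crops included, and the job is handed in when it is done.

Besides the shell and the picture viewer there is one more tool, called after "Emit:" as name(argument=value, ...), one argument or row to a line, values as JSON. arm_command: Moves the arm, as the interface text tells. Its arguments: {"type":"object","properties":{"plan":{"type":"array","items":{"type":"object","properties":{"dp":{"type":"array","items":{"type":"number"}},"spin":{"type":"number"}}}},"grip":{"type":"number"},"newtons":{"type":"number"}},"required":["plan"]}

```bash
mkdir -p pics; ls
python3 - <<'E'
from workcell import manip, viewer, finder
import cv2, numpy as np
o=manip.get_obs(); print(o['clock'],o['position'],o['ee_rot'],o['grip_width'])
for c in ['top','scene']:
    im=viewer.camera(c); cv2.imwrite(f'pics/{c}0.png',im)
    print(c,viewer.camera_params(c))
    for n in ['case','deck','well','cover','cover_grip','jar','cat','mat','plate','tape','spool','carton']:
        try: 
            r=finder.find_in(c,n); print(n,[(np.round(d['position'],3).tolist(),round(d['score'],2)) for d in r[:2]])
        except Exception as e: print(n,e)
print(viewer.camera_params('wrist'), manip.get_obs()['clock'])
E
```

```text
pics
0.0 [ 0.19347878 -0.59416498  0.40391595] [ 9.87638058e-01  1.56749994e-01 -1.34987523e-04 -6.97510852e-04] 1.0032388491218065
top {'vertical_fov': 55.410012308725626, 'cx': 323.6271740545953, 'cy': 240.56208601989061, 'R': array([[-6.97944052e-02, -9.97561353e-01, -2.95295307e-04],
       [-9.74236155e-01,  6.82260898e-02, -2.14963056e-01],
       [ 2.14458984e-01, -1.47155313e-02, -9.76622136e-01]]), 't': array([0.04491063, 0.53577051, 0.85314181])}
case [([0.586, 0.001, 0.089], 0.92)]
deck [([0.586, 0.005, 0.086], 0.97)]
well [([0.587, 0.001, 0.086], 0.93), ([0.425, 0.339, 0.011], 0.15)]
cover [([0.57, -0.068, 0.088], 0.7), ([0.587, 0.006, 0.089], 0.56)]
cover_grip [([0.574, -0.066, 0.086], 0.62)]
jar [([0.583, 0.101, 0.182], 0.76)]
cat [([0.432, -0.329, 0.008], 0.27)]
mat [([0.432, -0.327, 0.008], 0.84)]
plate [([0.419, 0.341, 0.014], 0.85)]
tape [([0.376, 0.003, 0.026], 0.91)]
spool [([0.695, 0.33, 0.046], 0.93)]
carton [([0.676, -0.357, 0.048], 0.93)]
scene {'vertical_fov': 54.40445577511962, 'cx': 319.6333096922532, 'cy': 232.70344558751404, 'R': array([[-0.57188101,  0.8
[... 495 characters left out ...]

cat [([0.709, 0.331, 0.05], 0.39)]
mat [([0.438, -0.323, 0.01], 0.76)]
plate [([0.427, 0.346, 0.011], 0.61)]
tape [([0.382, 0.011, 0.02], 0.81), ([0.638, 0.036, 0.084], 0.47)]
spool [([0.71, 0.333, 0.049], 0.94)]
carton [([0.694, -0.337, 0.05], 0.86)]
{'vertical_fov': 65.70646984690485, 'cx': 312.92638489554656, 'cy': 230.11750259274316, 'T_tool_cam': array([[ 1.77011798e-04, -9.50771716e-01, -3.09892099e-01,
         7.83440028e-02],
       [ 9.99999977e-01,  2.06745387e-04, -6.31054250e-05,
        -5.24237179e-04],
       [ 1.24067615e-04, -3.09892080e-01,  9.50771730e-01,
         3.15274073e-02],
       [ 0.00000000e+00,  0.00000000e+00,  0.00000000e+00,
         1.00000000e+00]])} 1.3
```

View pics/top0.png

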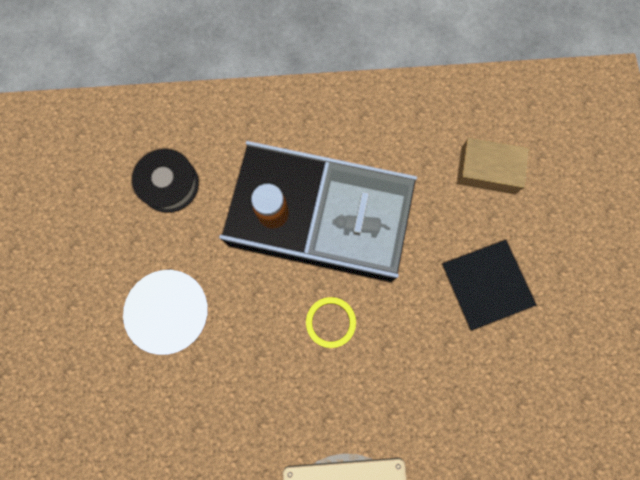

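View pics/scene0.png

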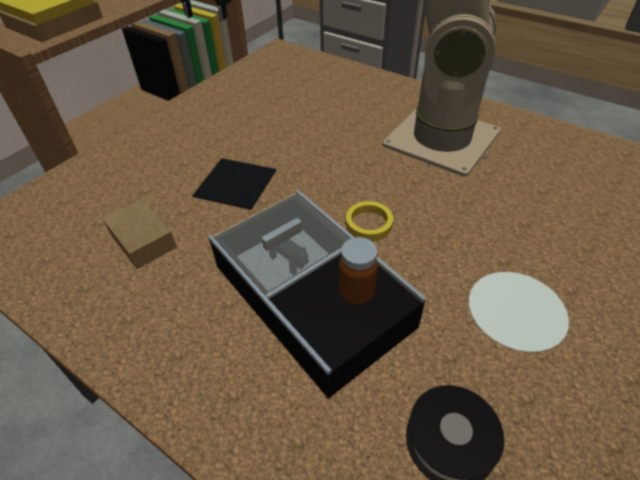

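The top view shows the case at about (320,210), with the deck on the left (+y). The jar lid is at (268,198), the handle at (361,213), and the cat under the cover with its head left at (337,221) and tail at (389,228). The mat is at (489,285) and the plate at (166,312).

```bash
cat > h.py <<'E'
from workcell import manip, viewer, finder
import cv2, numpy as np
from scipy.spatial.transform import Rotation as Rot
def bp(uv,z,c='top'):
    p=viewer.camera_params(c); f=240/np.tan(np.radians(p['vertical_fov']/2))
    d=p['R'].T@np.array([(uv[0]-p['cx'])/f,(uv[1]-p['cy'])/f,1]); o=-p['R'].T@p['t']
    return (o+d*(z-o[2])/d[2])[:2]
def togo(x,y,z=None,yaw=None):
    """tool-frame shift (mm) & spin to put grasp point at world x,y,(grasp)z; tool y axis along yaw (mod pi)"""
    o=manip.get_obs(); R=Rot.from_quat(o['ee_rot']).as_matrix(); p=np.array(o['position'])
    tgt=np.array([x,y,p[2] if z is None else z+.155])
    d=R.T@(tgt-p)*1000; s=0
    ty=np.arctan2(R[1,1],R[0,1])
    if yaw is not None: s=-((yaw-ty+np.pi/2)%np.pi-np.pi/2)
    print('t',round(o['clock'],2),'pos',np.round(p,4),'shift',np.round(d,1),'spin',round(s,3),'ty',round(ty,3),'tilt',np.round(R[:2,2],4),'w',round(o['grip_width'],3),'F',np.round(o['ft_force'],1),'g',round(o['grasp_force'],1))
E
python3 - <<'E'
from h import *
C=[bp(u,.089) for u in [(248,143),(415,178),(397,277),(222,239)]]
print('case corners',np.round(C,4),np.mean(C,0)); 
for a,b in [(1,0),(2,3),(3,0),(2,1)]:
    v=C[b]-C[a]; print(np.linalg.norm(v),np.degrees(np.arctan2(v[1],v[0])))
im=cv2.imread('pics/top0.png')
def cen(m,box):
    x0,y0,x1,y1=box; mm=np.zeros_like(m); mm[y0:y1,x0:x1]=m[y0:y1,x0:x1]
    c=max(cv2.findContours(mm,0,1)[0],key=cv2.contourArea); return c
g=im.max(2)
p=cen((im.min(2)>190).astype('u1'),(110,260,220,365)); e=cv2.fitEllipse(p); print('plate',e,bp(e[0],.012))
m=cen((g<60).astype('u1'),(435,230,545,335)); r=cv2.minAreaRect(m); print('mat',r,bp(r[0],.006),bp(cv2.boxPoints(r)[0],.006),bp(cv2.boxPoints(r)[1],.006))
j=cen((im[...,0]>130).astype('u1'),(245,180,290,218)); e=cv2.fitEllipse(j); print('jar lid',e,bp(e[0],.1795))
print('handle',bp((361,213),.112),bp((364,194),.1145),bp((358,232),.1145)); print('cat head,tail',bp((337,221),.06),bp((389,228),.06),'body',bp((361,226),.055))
cr=im[150:290,290:430]; cv2.imwrite('pics/cat.png',cv2.resize(cr,None,fx=4,fy=4,interpolation=2))
togo(*bp(e[0],.18))
E
```

```text
case corners [[ 0.7429  0.1462]
 [ 0.645  -0.182 ]
 [ 0.4507 -0.1257]
 [ 0.5476  0.203 ]] [0.5965585  0.01037819]
0.34241951615306804 73.39865547556006
0.34267211844087425 73.57850677903198
0.20335124131135385 -16.21932914539659
0.2022774576716231 -16.146227024226604
plate ((164.75637817382812, 311.78045654296875), (80.28492736816406, 86.51776885986328), 41.79692077636719) [0.42270981 0.33849862]
mat ((488.75860595703125, 283.89654541015625), (72.42118072509766, 70.93561553955078), 68.19859313964844) [ 0.43368872 -0.32763734] [ 0.48294087 -0.23734537] [ 0.52927635 -0.38334515]
jar lid ((266.86102294921875, 198.39501953125), (29.435029983520508, 30.603662490844727), 73.01421356201172) [0.59368618 0.10348978]
handle [ 0.57430481 -0.06633771] [ 0.61075077 -0.07508659] [ 0.53715327 -0.05723341]
cat head,tail [ 0.57548994 -0.02219629] [ 0.55376798 -0.12496081] body [ 0.56303583 -0.06990177]
t 1.3 pos [ 0.1935 -0.5943  0.4047] shift [ 596.4 -539.6   -0. ] spin 0 ty -1.256 tilt [ 0.     -0.0001] w 0.999 F [ 0.5 -0.  -0.5] g 0.0
```

View pics/cat.png

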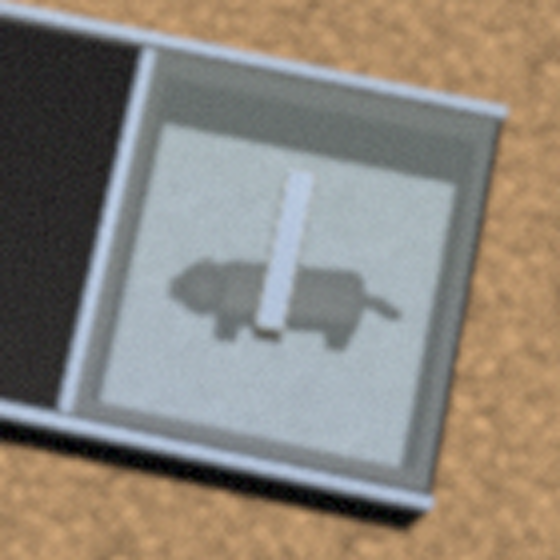

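The jar is clear of the other objects. Moving above it at the current height.

Emit:
arm_command(
  plan=[
    {"dp": [33, -30, 0]},
    {"dp": [33, -30, 0]},
    {"dp": [33, -30, 0]},
    {"dp": [33, -30, 0]},
    {"dp": [33, -30, 0]},
  ],
  grip=-1,
  newtons=40,
)

```text
invalid input at $.plan[0]: expected keys dp, spin
```

Emit:
arm_command(
  plan=[
    {"dp": [33, -30, 0]},
    {"dp": [33, -30, 0]},
    {"dp": [33, -30, 0]},
    {"dp": [33, -30, 0]},
    {"dp": [33, -30, 0]},
  ],
)

```text
invalid input at $.plan[0]: expected keys dp, spin
```

Emit:
arm_command(
  plan=[
    {"dp": [33, -30, 0]},
    {"dp": [33, -30, 0]},
    {"dp": [33, -30, 0]},
    {"dp": [0, 0, 0]},
  ],
)

```text
invalid input at $.plan[0]: expected keys dp, spin
```

Run:
```python
from h import *
togo(.594,.1035,.145)
```

```text
t 1.3 pos [ 0.1935 -0.5943  0.4047] shift [ 596.8 -539.5  104.7] spin 0 ty -1.256 tilt [ 0.     -0.0001] w 0.999 F [ 0.5 -0.  -0.5] g 0.0
```

Emit:
arm_command(
  plan=[
    {"dp": [33, -30, 0], "spin": 0},
    {"dp": [33, -30, 0], "spin": 0},
    {"dp": [33, -30, 0], "spin": 0},
    {"dp": [33, -30, 0], "spin": 0},
    {"dp": [33, -30, 0], "spin": 0},
  ],
  grip=-1,
  newtons=40,
)

```text
clock: 1.8
position: [0.3046, -0.3989, 0.4049]
ee_rot: [0.988, 0.157, 0.0, 0.0]
ft_force: [0.6, -0.5, -0.1]
grip_width: 1.0
grasp_force: 0.0
```

Emit:
arm_command(
  plan=[
    {"dp": [33, -30, 0], "spin": 0},
    {"dp": [33, -30, 0], "spin": 0},
    {"dp": [33, -30, 0], "spin": 0},
    {"dp": [33, -30, 0], "spin": 0},
    {"dp": [33, -30, 0], "spin": 0},
  ],
)

```text
clock: 2.3
position: [0.4149, -0.2051, 0.405]
ee_rot: [0.988, 0.157, 0.0, 0.0]
ft_force: [0.0, -0.4, -0.4]
grip_width: 1.0
grasp_force: 0.0
```

Emit:
arm_command(
  plan=[
    {"dp": [33, -30, 0], "spin": 0},
    {"dp": [33, -30, 0], "spin": 0},
    {"dp": [33, -30, 0], "spin": 0},
    {"dp": [0, 0, 0], "spin": 0},
  ],
)

```text
clock: 2.7
position: [0.4825, -0.0847, 0.4052]
ee_rot: [0.987, 0.161, 0.001, -0.001]
ft_force: [-0.7, -0.2, 0.2]
grip_width: 0.999
grasp_force: 0.0
```

Run:
```python
from h import *
togo(.594,.1035,.145)
viewer.camera('wrist'); print([(np.round(d['position'],3),d['score']) for d in finder.find_in('wrist','jar')])
```

```text
t 2.7 pos [ 0.4825 -0.0847  0.4052] shift [ 165.2 -142.9  105.7] spin 0 ty -1.248 tilt [0.0018 0.0019] w 0.999 F [-0.7 -0.2  0.2] g 0.0
[(array([0.58 , 0.082, 0.154]), 0.91)]
```

Emit:
arm_command(
  plan=[
    {"dp": [33, -29, 0], "spin": 0},
    {"dp": [33, -29, 0], "spin": 0},
    {"dp": [33, -29, 0], "spin": 0},
    {"dp": [33, -28, 0], "spin": 0},
    {"dp": [33, -28, 0], "spin": 0},
  ],
)

```text
clock: 3.3
position: [0.5942, 0.0959, 0.4046]
ee_rot: [0.988, 0.155, -0.0, 0.001]
ft_force: [1.2, 0.1, -0.6]
grip_width: 0.997
grasp_force: 0.0
```

Emit:
arm_command(
  plan=[
    {"dp": [0, 0, 0], "spin": 0},
    {"dp": [0, 0, 0], "spin": 0},
  ],
)

```text
clock: 3.5
position: [0.5935, 0.0958, 0.4041]
ee_rot: [0.988, 0.157, -0.001, 0.0]
ft_force: [-0.3, -0.3, -0.1]
grip_width: 0.999
grasp_force: 0.0
```

Run:
```python
from h import *
togo(.594,.1035,.145)
im=viewer.camera('wrist'); print([(np.round(d['position'],3),d['score']) for d in finder.find_in('wrist','jar')]); cv2.imwrite('pics/w1.png',im)
```

```text
t 3.5 pos [0.5935 0.0958 0.4041] shift [  2.9  -7.2 104.1] spin 0 ty -1.256 tilt [-0.0011 -0.0004] w 0.999 F [-0.3 -0.3 -0.1] g 0.0
[(array([0.601, 0.104, 0.181]), 0.67)]
```

View pics/w1.png

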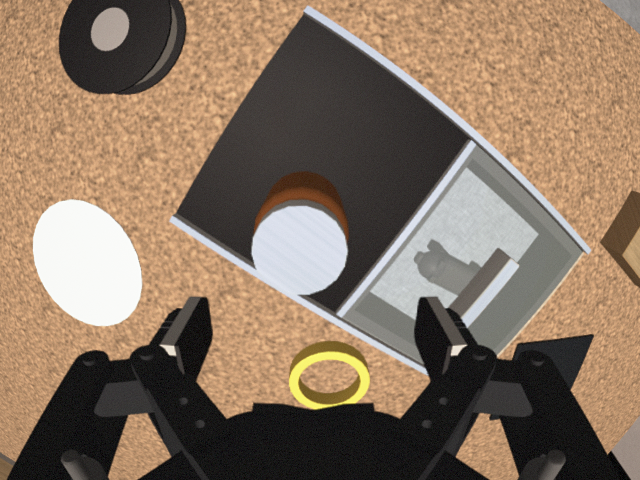

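The lid centre is at (300,248). My own back-projection gives a correction of (5,-7.7) mm, which agrees with the top camera. Descending and gripping.

Emit:
arm_command(
  plan=[
    {"dp": [4, -7.5, 20], "spin": 0},
    {"dp": [0, 0, 28], "spin": 0},
    {"dp": [0, 0, 28], "spin": 0},
    {"dp": [0, 0, 26], "spin": 0},
    {"dp": [0, 0, 0], "spin": 0},
  ],
)

```text
clock: 4.1
position: [0.5937, 0.1022, 0.2996]
ee_rot: [0.988, 0.155, -0.003, 0.001]
ft_force: [-0.6, 0.3, -0.1]
grip_width: 1.001
grasp_force: 0.0
```

Emit:
arm_command(
  plan=[
    {"dp": [0, 0, 0], "spin": 0},
    {"dp": [0, 0, 0], "spin": 0},
    {"dp": [0, 0, 0], "spin": 0},
    {"dp": [0, 0, 0], "spin": 0},
    {"dp": [0, 0, 0], "spin": 0},
  ],
  grip=1,
  newtons=40,
)

```text
clock: 4.6
position: [0.5954, 0.1046, 0.3051]
ee_rot: [0.988, 0.156, 0.002, 0.0]
ft_force: [-1.9, -1.6, 6.8]
grip_width: 0.699
grasp_force: 44.7
```

Run:
```python
from h import *
togo(.4337,-.3276,.075)
```

```text
t 4.6 pos [0.5954 0.1046 0.3051] shift [-287.6  361.    74.7] spin 0 ty -1.257 tilt [ 0.0034 -0.0004] w 0.699 F [-1.9 -1.6  6.8] g 44.7
```

Emit:
arm_command(
  plan=[
    {"dp": [0, 0, -8], "spin": 0},
    {"dp": [0, 0, -14], "spin": 0},
    {"dp": [0, 0, -16], "spin": 0},
    {"dp": [0, 0, -16], "spin": 0},
    {"dp": [0, 0, -10], "spin": 0},
  ],
)

```text
clock: 5.1
position: [0.595, 0.105, 0.3692]
ee_rot: [0.988, 0.157, 0.001, 0.0]
ft_force: [0.3, -0.3, -3.4]
grip_width: 0.705
grasp_force: 44.4
```

Emit:
arm_command(
  plan=[
    {"dp": [-8, 10, 0], "spin": 0},
    {"dp": [-18, 23, 0], "spin": 0},
    {"dp": [-26, 32, 0], "spin": 0},
    {"dp": [-26, 33, 0], "spin": 0},
    {"dp": [-26, 33, 0], "spin": 0},
  ],
)

```text
clock: 5.6
position: [0.5351, -0.0543, 0.3661]
ee_rot: [0.988, 0.156, -0.0, 0.0]
ft_force: [0.8, -1.2, -2.8]
grip_width: 0.708
grasp_force: 44.4
```

Run:
```python
from h import *
togo(.4337,-.3276,.075)
```

```text
t 5.6 pos [ 0.5351 -0.0543  0.3661] shift [-180.7  228.6  136.3] spin 0 ty -1.257 tilt [-0.0009 -0.0004] w 0.708 F [ 0.8 -1.2 -2.8] g 44.4
```

Emit:
arm_command(
  plan=[
    {"dp": [-26, 33, 0], "spin": 0},
    {"dp": [-26, 33, 0], "spin": 0},
    {"dp": [-26, 33, 0], "spin": 0},
    {"dp": [-26, 33, 0], "spin": 0},
    {"dp": [-26, 33, 0], "spin": 0},
  ],
)

```text
clock: 6.1
position: [0.4621, -0.2512, 0.3663]
ee_rot: [0.988, 0.156, -0.0, -0.0]
ft_force: [1.4, -0.5, -3.4]
grip_width: 0.705
grasp_force: 44.4
```

Emit:
arm_command(
  plan=[
    {"dp": [-26, 32, 10], "spin": 0},
    {"dp": [-14, 17, 20], "spin": 0},
    {"dp": [0, 0, 20], "spin": 0},
    {"dp": [0, 0, 15], "spin": 0},
    {"dp": [0, 0, 0], "spin": 0},
  ],
)

```text
clock: 6.6
position: [0.4401, -0.3075, 0.2994]
ee_rot: [0.988, 0.157, -0.001, -0.002]
ft_force: [-0.2, 1.5, -3.6]
grip_width: 0.702
grasp_force: 44.6
```

Run:
```python
from h import *
manip.get_obs()
togo(.4337,-.3276,.071)
im=viewer.camera('scene'); cv2.imwrite('pics/s1.png',im)
print([(np.round(d['position'],3),d['score']) for d in finder.find_in('scene','jar')[:2]])
```

```text
t 6.6 pos [ 0.4401 -0.3075  0.2994] shift [-12.1  17.4  73.4] spin 0 ty -1.256 tilt [-0.0033  0.0026] w 0.702 F [-0.2  1.5 -3.6] g 44.6
[(array([ 0.455, -0.292,  0.135]), 0.81)]
```

View pics/s1.png

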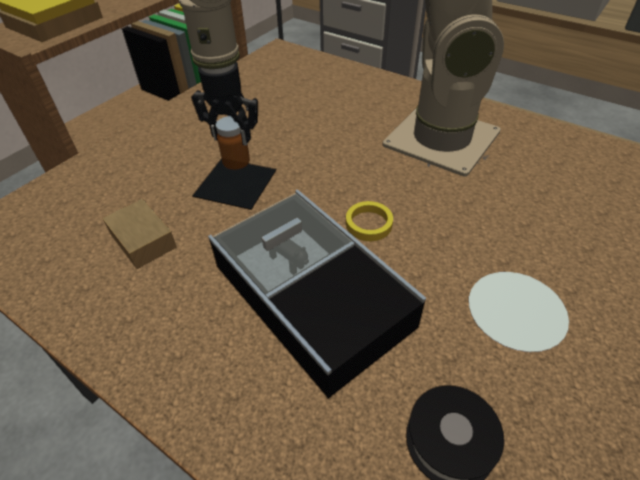

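The jar is held upright at (233,145), just short of the mat centre. Correcting the position and lowering it.

Emit:
arm_command(
  plan=[
    {"dp": [-7, 10, 0], "spin": 0},
    {"dp": [-5, 7, 15], "spin": 0},
    {"dp": [0, 0, 20], "spin": 0},
    {"dp": [0, 0, 15], "spin": 0},
    {"dp": [0, 0, 6], "spin": 0},
  ],
)

```text
clock: 7.2
position: [0.4342, -0.328, 0.2436]
ee_rot: [0.988, 0.157, -0.001, -0.001]
ft_force: [-0.2, -0.2, -2.8]
grip_width: 0.699
grasp_force: 44.6
```

Emit:
arm_command(
  plan=[
    {"dp": [0, 0, 4], "spin": 0},
    {"dp": [0, 0, 3], "spin": 0},
    {"dp": [0, 0, 2], "spin": 0},
    {"dp": [0, 0, 0], "spin": 0},
  ],
)

```text
clock: 7.6
position: [0.4351, -0.328, 0.237]
ee_rot: [0.988, 0.157, 0.0, 0.0]
ft_force: [-1.1, 0.0, -2.5]
grip_width: 0.704
grasp_force: 44.6
```

Run:
```python
from h import *
togo(.4337,-.3276,.076)
```

```text
t 7.6 pos [ 0.4351 -0.328   0.237 ] shift [-1.2 -0.8  6. ] spin 0 ty -1.256 tilt [ 0.0004 -0.0004] w 0.704 F [-1.1  0.  -2.5] g 44.6
```

Emit:
arm_command(
  plan=[
    {"dp": [0, 0, 2], "spin": 0},
    {"dp": [0, 0, 2], "spin": 0},
    {"dp": [0, 0, 0], "spin": 0},
  ],
)

```text
clock: 7.9
position: [0.4348, -0.3279, 0.2325]
ee_rot: [0.988, 0.157, -0.0, -0.0]
ft_force: [0.6, -1.1, -3.5]
grip_width: 0.697
grasp_force: 44.6
```

Emit:
arm_command(
  plan=[
    {"dp": [0, 0, 1.5], "spin": 0},
    {"dp": [0, 0, 0], "spin": 0},
  ],
)

```text
clock: 8.1
position: [0.4349, -0.328, 0.2312]
ee_rot: [0.988, 0.157, 0.0, 0.0]
ft_force: [-0.6, 0.1, -3.3]
grip_width: 0.705
grasp_force: 44.6
```

Emit:
arm_command(
  plan=[
    {"dp": [0, 0, 1.5], "spin": 0},
    {"dp": [0, 0, 0], "spin": 0},
  ],
)

```text
clock: 8.3
position: [0.4351, -0.328, 0.231]
ee_rot: [0.988, 0.157, -0.0, 0.0]
ft_force: [-6.1, 2.3, 12.4]
grip_width: 0.704
grasp_force: 46.1
```

Emit:
arm_command(
  plan=[
    {"dp": [0, 0, -1], "spin": 0},
    {"dp": [0, 0, 0], "spin": 0},
  ],
)

```text
clock: 8.5
position: [0.435, -0.328, 0.231]
ee_rot: [0.988, 0.157, 0.0, 0.0]
ft_force: [-1.9, 1.1, 3.5]
grip_width: 0.697
grasp_force: 45.3
```

Emit:
arm_command(
  plan=[
    {"dp": [0, 0, 0], "spin": 0},
    {"dp": [0, 0, 0], "spin": 0},
    {"dp": [0, 0, 0], "spin": 0},
    {"dp": [0, 0, 0], "spin": 0},
    {"dp": [0, 0, 0], "spin": 0},
  ],
  grip=-1,
)

```text
clock: 9.0
position: [0.435, -0.328, 0.2307]
ee_rot: [0.988, 0.157, 0.0, 0.0]
ft_force: [0.0, -0.5, -0.2]
grip_width: 1.0
grasp_force: 0.0
```

Emit:
arm_command(
  plan=[
    {"dp": [0, 0, -10], "spin": 0},
    {"dp": [0, 0, -30], "spin": 0},
    {"dp": [0, 0, -40], "spin": 0},
    {"dp": [0, 0, -40], "spin": 0},
    {"dp": [0, 0, -20], "spin": 0},
  ],
)

```text
clock: 9.5
position: [0.4354, -0.3279, 0.3753]
ee_rot: [0.988, 0.157, 0.002, 0.002]
ft_force: [0.3, -0.5, -0.2]
grip_width: 1.0
grasp_force: 0.0
```

Run:
```python
from h import *
togo(.574,-.066,.23,np.radians(73.5)); print(np.round(manip.get_obs()['joint_pos'],2))
im=viewer.camera('top')
j=(im[225:325,430:550].min(2)>110).astype('u1'); 
for n in ['jar','mat']: print([(np.round(d['position'],3),d['score']) for d in finder.find_in('top',n)[:2]])
cr=np.hstack([im[200:340,420:560],viewer.camera('scene')[80:220,160:300]]); cv2.imwrite('pics/j1.png',cv2.resize(cr,None,fx=2.8,fy=2.8))
```

```text
t 9.5 pos [ 0.4354 -0.3279  0.3753] shift [ 212.9 -206.   -10. ] spin 0.603 ty -1.256 tilt [ 0.0039 -0.0032] w 1.0 F [ 0.3 -0.5 -0.2] g 0.0
[ 0.96  0.21 -0.45  1.7   0.09  1.25 -0.77]
[(array([ 0.429, -0.308,  0.086]), 0.96)]
[(array([ 0.422, -0.311,  0.01 ]), 0.94)]
```

View pics/j1.png

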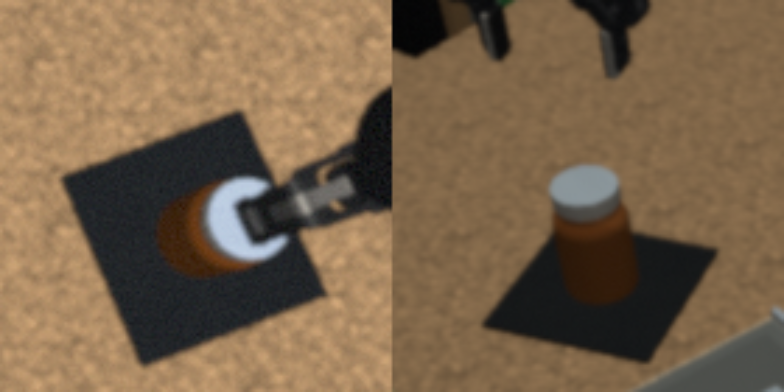

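The jar stands upright near the mat centre. Moving to the handle.

Emit:
arm_command(
  plan=[
    {"dp": [25, -24, 0], "spin": 0},
    {"dp": [34, -33, 0], "spin": 0},
    {"dp": [34, -33, 0], "spin": 0},
    {"dp": [34, -33, 0], "spin": 0},
    {"dp": [34, -33, 0], "spin": 0},
  ],
)

```text
clock: 10.2
position: [0.5399, -0.1281, 0.3696]
ee_rot: [0.988, 0.157, -0.001, -0.0]
ft_force: [1.0, -1.5, 0.0]
grip_width: 1.002
grasp_force: 0.0
```

Emit:
arm_command(
  plan=[
    {"dp": [34, -33, 0], "spin": 0},
    {"dp": [15, -15, 0], "spin": 0.15},
    {"dp": [0, 0, 0], "spin": 0.15},
    {"dp": [0, 0, 0], "spin": 0.15},
    {"dp": [0, 0, 0], "spin": 0.15},
  ],
)

```text
clock: 10.7
position: [0.5712, -0.0687, 0.3692]
ee_rot: [0.989, -0.145, -0.001, -0.0]
ft_force: [0.6, 0.6, 0.0]
grip_width: 1.001
grasp_force: 0.0
```

Emit:
arm_command(
  plan=[
    {"dp": [0, 0, 0], "spin": 0},
    {"dp": [0, 0, 0], "spin": 0},
  ],
)

```text
clock: 10.9
position: [0.5712, -0.0689, 0.3699]
ee_rot: [0.99, -0.14, -0.001, 0.0]
ft_force: [0.4, 0.7, 0.2]
grip_width: 1.002
grasp_force: 0.0
```

Run:
```python
from h import *
o=manip.get_obs()
im=viewer.camera('wrist'); cv2.imwrite('pics/w2.png',im)
togo(.574,-.068,.110,np.radians(73.5)); print(np.round(manip.get_obs()['joint_pos'],2))
```

```text
t 10.95 pos [ 0.5713 -0.069   0.3701] shift [  2.4  -1.7 105.1] spin 0.007 ty -1.852 tilt [-0.001   0.0001] w 0.998 F [-0.3 -0.3  0.7] g 0.0
[ 0.49  0.29 -0.54  1.62  0.16  1.27 -1.93]
```

View pics/w2.png

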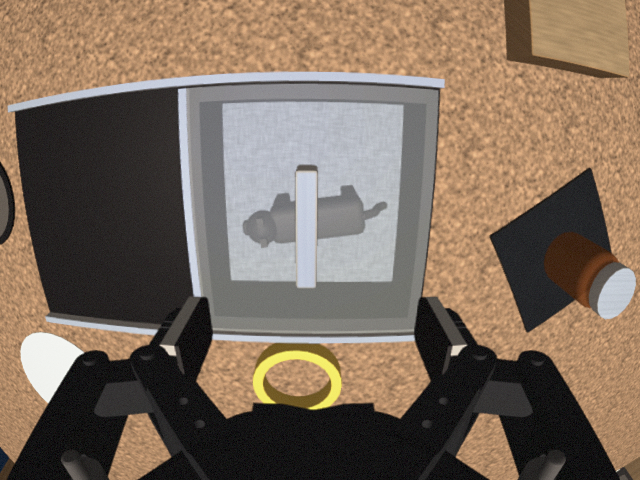

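The handle bar is centred at (306,228) with the cat beneath it, head left at (262,228). Descending and gripping the handle.

Emit:
arm_command(
  plan=[
    {"dp": [4, -4, 25], "spin": 0},
    {"dp": [0, 0, 28], "spin": 0},
    {"dp": [0, 0, 25], "spin": 0},
    {"dp": [0, 0, 20], "spin": 0},
    {"dp": [0, 0, 5], "spin": 0},
  ],
)

```text
clock: 11.45
position: [0.5755, -0.0664, 0.2652]
ee_rot: [0.99, -0.141, -0.002, -0.0]
ft_force: [0.8, -0.6, 0.0]
grip_width: 0.995
grasp_force: 0.0
```

Emit:
arm_command(
  plan=[
    {"dp": [0, 0, 0], "spin": 0},
    {"dp": [0, 0, 0], "spin": 0},
    {"dp": [0, 0, 0], "spin": 0},
    {"dp": [0, 0, 0], "spin": 0},
    {"dp": [0, 0, 0], "spin": 0},
  ],
  grip=1,
  newtons=30,
)

```text
clock: 11.95
position: [0.5766, -0.0663, 0.2684]
ee_rot: [0.99, -0.142, 0.001, 0.0]
ft_force: [-4.0, 1.5, 12.7]
grip_width: 0.155
grasp_force: 34.1
```

Emit:
arm_command(
  plan=[
    {"dp": [0, 0, 0], "spin": 0},
    {"dp": [0, 0, 0], "spin": 0},
    {"dp": [0, 0, 0], "spin": 0},
  ],
)

```text
clock: 12.25
position: [0.5766, -0.0662, 0.2684]
ee_rot: [0.99, -0.142, 0.0, 0.0]
ft_force: [-1.7, -0.3, 5.8]
grip_width: 0.155
grasp_force: 33.1
```

Run:
```python
from h import *
togo(.574,-.068,.110,np.radians(73.5))
```

```text
t 12.25 pos [ 0.5766 -0.0662  0.2684] shift [-2.   2.4  3.4] spin 0.003 ty -1.856 tilt [ 0.0009 -0.0003] w 0.155 F [-1.7 -0.3  5.8] g 33.1
```

Emit:
arm_command(
  plan=[
    {"dp": [0, -5, -2], "spin": 0},
    {"dp": [0, -15, 0], "spin": 0},
    {"dp": [0, -20, 0], "spin": 0},
    {"dp": [0, -20, 0], "spin": 0},
    {"dp": [0, -20, 0], "spin": 0},
  ],
)

```text
clock: 12.75
position: [0.5993, 0.0099, 0.2685]
ee_rot: [0.99, -0.143, 0.0, 0.001]
ft_force: [7.2, -4.9, -10.6]
grip_width: 0.156
grasp_force: 31.7
```

Emit:
arm_command(
  plan=[
    {"dp": [0, -20, 0], "spin": 0},
    {"dp": [0, -20, 0], "spin": 0},
    {"dp": [0, -20, 0], "spin": 0},
    {"dp": [0, -15, 0], "spin": 0},
    {"dp": [0, 0, 0], "spin": 0},
  ],
)

```text
clock: 13.25
position: [0.6209, 0.0836, 0.2685]
ee_rot: [0.99, -0.141, 0.001, -0.0]
ft_force: [9.1, -1.5, -12.3]
grip_width: 0.157
grasp_force: 32.6
```

Run:
```python
from h import *
togo(.5766+.17*.284,-.0662+.17*.959)
```

```text
t 13.25 pos [0.6209 0.0836 0.2685] shift [  0.1 -13.8   0. ] spin 0 ty -1.855 tilt [0.0019 0.0003] w 0.157 F [  9.1  -1.5 -12.3] g 32.6
```

Emit:
arm_command(
  plan=[
    {"dp": [0, -6, 2], "spin": 0},
    {"dp": [0, -5, 0], "spin": 0},
    {"dp": [0, -4, 0], "spin": 0},
    {"dp": [0, 0, 0], "spin": 0},
    {"dp": [0, 0, 0], "spin": 0},
  ],
)

```text
clock: 13.75
position: [0.6245, 0.0945, 0.2685]
ee_rot: [0.99, -0.143, 0.0, 0.002]
ft_force: [-4.7, -10.1, 9.6]
grip_width: 0.158
grasp_force: 35.6
```

Run:
```python
from h import *
togo(.5766+.17*.284,-.0662+.17*.959)
```

```text
t 13.75 pos [0.6245 0.0945 0.2685] shift [-0.2 -2.3 -0. ] spin 0 ty -1.858 tilt [-0.0004 -0.0041] w 0.158 F [ -4.7 -10.1   9.6] g 35.6
```

The reaction force shows the end stop has been reached. Releasing and rising.

Emit:
arm_command(
  plan=[
    {"dp": [0, 1, -1], "spin": 0},
    {"dp": [0, 0, 0], "spin": 0},
    {"dp": [0, 0, 0], "spin": 0},
    {"dp": [0, 0, 0], "spin": 0},
    {"dp": [0, 0, 0], "spin": 0},
  ],
  grip=-1,
)

```text
clock: 14.25
position: [0.6239, 0.0962, 0.2686]
ee_rot: [0.99, -0.142, -0.0, -0.0]
ft_force: [-0.0, 0.4, 0.4]
grip_width: 0.983
grasp_force: 0.0
```

Emit:
arm_command(
  plan=[
    {"dp": [0, 0, -20], "spin": 0},
    {"dp": [0, 0, -35], "spin": 0},
    {"dp": [0, 0, -35], "spin": 0},
    {"dp": [0, 30, -10], "spin": 0},
    {"dp": [0, 45, 0], "spin": 0},
  ],
)

```text
clock: 14.75
position: [0.603, 0.0265, 0.3711]
ee_rot: [0.99, -0.139, 0.002, -0.001]
ft_force: [0.5, -1.1, -0.7]
grip_width: 1.0
grasp_force: 0.0
```

Emit:
arm_command(
  plan=[
    {"dp": [0, 45, 0], "spin": 0},
    {"dp": [0, 35, 0], "spin": 0},
    {"dp": [0, 10, 0], "spin": 0},
    {"dp": [0, 0, 0], "spin": 0},
    {"dp": [0, 0, 0], "spin": 0},
  ],
)

```text
clock: 15.25
position: [0.5778, -0.0609, 0.3688]
ee_rot: [0.99, -0.141, 0.0, -0.0]
ft_force: [-0.2, 0.2, -0.8]
grip_width: 1.001
grasp_force: 0.0
```

Run:
```python
from h import *
o=manip.get_obs(); im=viewer.camera('wrist'); cv2.imwrite('pics/w3.png',im); print(o['position'],o['ee_rot'])
print([(np.round(d['position'],3),d['score']) for d in finder.find_in('wrist','cat')[:2]])
cv2.imwrite('pics/top2.png',viewer.camera('top'))
togo(.563,-.07,.05,-.28)
```

```text
[ 0.57779409 -0.06086614  0.36883157] [ 9.89958394e-01 -1.41358351e-01  1.35455171e-04 -4.19990578e-04]
[(array([ 0.578, -0.066,  0.069]), 0.62), (array([ 0.461, -0.298,  0.008]), 0.21)]
t 15.4 pos [ 0.5779 -0.0605  0.3687] shift [-11.6  13.4 163.7] spin 1.568 ty -1.853 tilt [0.0002 0.0007] w 1.0 F [-0.2  0.8  0.5] g 0.0
```

View pics/w3.png

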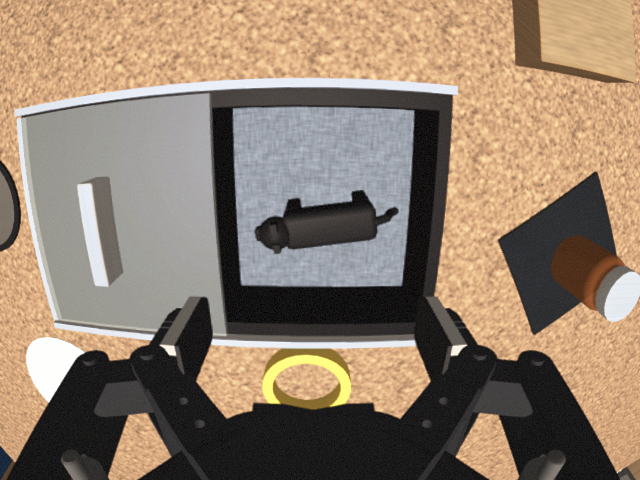

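The cover is open, with the handle now at (100,232). The cat's body lies between about (288,227) and (375,221). Working out its pose.

```bash
cat >> h.py <<'E'
def wbp(uv,z,pos,q):
    p=viewer.camera_params('wrist'); f=240/np.tan(np.radians(p['vertical_fov']/2))
    v=np.array([uv[0]-p['cx'],uv[1]-p['cy']]); r=np.hypot(*v); a=r/f
    d=np.r_[np.sin(a)*v/r,np.cos(a)]; T=p['T_tool_cam']; R=Rot.from_quat(q).as_matrix()
    o=np.array(pos)+R@T[:3,3]; d=R@T[:3,:3]@d
    return (o+d*(z-o[2])/d[2])[:2]
E
python3 - <<'E'
from h import *
pos=[ 0.57779409,-0.06086614,0.36883157]; q=[ 9.89958394e-01,-1.41358351e-01,1.35455171e-04,-4.19990578e-04]
im=cv2.imread('pics/w3.png'); m=(im.max(2)<90).astype('u1'); roi=np.zeros_like(m); roi[185:262,248:402]=m[185:262,248:402]
m=cv2.morphologyEx(roi,cv2.MORPH_OPEN,np.ones((31,31),'u1'))
c=max(cv2.findContours(m,0,1)[0],key=cv2.contourArea); r=cv2.minAreaRect(c); print(r)
bb=cv2.boxPoints(r); P=np.array([wbp(b,.062,pos,q) for b in bb]); print(np.round(P,4),P.mean(0))
E1=[wbp(u,.065,pos,q) for u in [(287,227),(376,221),(288,249),(376,238),(287,209),(374,203)]]; print(np.round(E1,4))
for a,b in [(1,0),(3,2),(5,4)]: v=E1[a]-E1[b]; v=-v; print(np.degrees(np.arctan2(v[1],v[0])),np.linalg.norm(v))
it=cv2.imread('pics/top2.png'); cv2.imwrite('pics/c2.png',np.hstack([cv2.resize(im[170:270,230:430],(800,400)) ]))
E
```

```text
((327.75634765625, 224.16078186035156), (40.80007553100586, 93.55628967285156), 84.05313110351562)
[[ 0.5907 -0.0375]
 [ 0.5782 -0.1082]
 [ 0.5451 -0.1037]
 [ 0.558  -0.0305]] [ 0.56799367 -0.06999634]
[[ 0.5758 -0.0394]
 [ 0.5613 -0.1067]
 [ 0.5582 -0.0347]
 [ 0.5477 -0.1035]
 [ 0.5894 -0.0437]
 [ 0.5756 -0.1085]]
77.83733266519891 0.06882197667817913
81.28855649506274 0.06960462571826126
77.96232843851658 0.06630431028169181
```

View pics/c2.png

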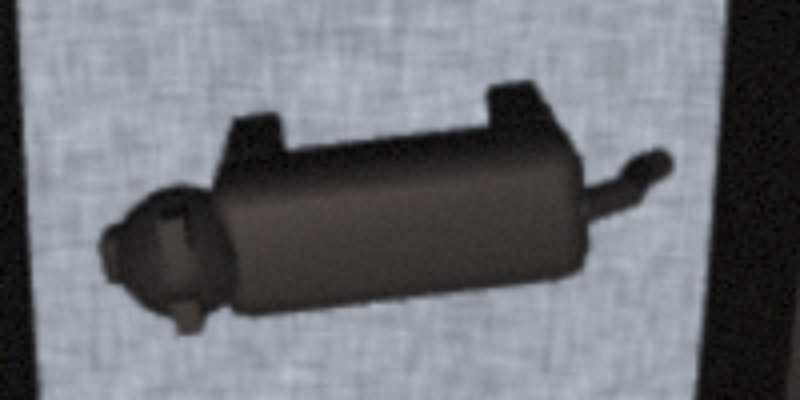

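Emit:
arm_command(
  plan=[
    {"dp": [0, 0, 0], "spin": -0.15},
    {"dp": [0, 0, 0], "spin": -0.15},
    {"dp": [0, 0, 0], "spin": -0.15},
    {"dp": [0, 0, 0], "spin": -0.15},
    {"dp": [0, 0, 0], "spin": -0.15},
  ],
)

```text
clock: 15.9
position: [0.5778, -0.061, 0.3687]
ee_rot: [0.972, 0.234, 0.0, -0.0]
ft_force: [-0.5, -0.2, 0.1]
grip_width: 1.0
grasp_force: 0.0
```

Emit:
arm_command(
  plan=[
    {"dp": [0, 0, 0], "spin": -0.15},
    {"dp": [0, 0, 0], "spin": -0.15},
    {"dp": [0, 0, 0], "spin": -0.15},
    {"dp": [0, 0, 0], "spin": -0.15},
    {"dp": [0, 0, 0], "spin": -0.15},
  ],
)

```text
clock: 16.4
position: [0.5778, -0.0611, 0.3687]
ee_rot: [0.819, 0.574, 0.0, -0.0]
ft_force: [-0.1, -0.5, 0.6]
grip_width: 0.996
grasp_force: 0.0
```

Emit:
arm_command(
  plan=[
    {"dp": [0, 0, 0], "spin": -0.15},
    {"dp": [0, 0, 0], "spin": 0},
    {"dp": [0, 0, 0], "spin": 0},
  ],
)

```text
clock: 16.7
position: [0.5777, -0.0617, 0.3686]
ee_rot: [0.777, 0.629, 0.0, -0.0]
ft_force: [1.0, -0.2, -0.2]
grip_width: 1.002
grasp_force: 0.0
```

Run:
```python
from h import *
pos=[ 0.57779409,-0.06086614,0.36883157]; q=[ 9.89958394e-01,-1.41358351e-01,1.35455171e-04,-4.19990578e-04]
P=np.array([wbp(u,.067,pos,q) for u in [(286,219),(375,211),(290,249),(375,239)]]); print(np.round(P,4)); c=P.mean(0)
v=P[0]-P[1]+P[2]-P[3]; yaw=np.arctan2(v[1],v[0]); print('center',c,'yaw',np.degrees(yaw))
o=manip.get_obs(); im=viewer.camera('wrist'); print(o['position'],o['ee_rot'],np.round(o['joint_pos'],2)); cv2.imwrite('pics/w4.png',im)
togo(*c,.055,yaw-np.pi/2)
```

```text
[[ 0.5842 -0.0398]
 [ 0.5714 -0.1065]
 [ 0.56   -0.0355]
 [ 0.5494 -0.1013]]
center [ 0.56626323 -0.07080184] yaw 80.01061939612832
[ 0.57768429 -0.06170662  0.36864685] [ 7.77134744e-01  6.29334209e-01  1.33524683e-04 -1.55797436e-04] [ 0.65  0.35 -0.77  1.6   0.25  1.29 -0.37]
t 16.75 pos [ 0.5777 -0.0619  0.3687] shift [-11.2  -9.3 158.7] spin -0.035 ty -0.209 tilt [0.     0.0002] w 0.995 F [ 0.4 -0.3 -1.2] g 0.0
```

View pics/w4.png

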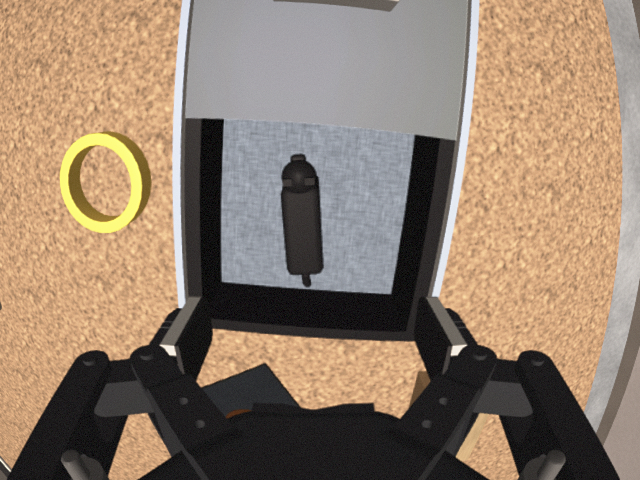

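The cat's body is centred at (302,231), and this view agrees with the earlier estimate. Descending.

Emit:
arm_command(
  plan=[
    {"dp": [-11, -9, 10], "spin": -0.04},
    {"dp": [0, 0, 30], "spin": 0},
    {"dp": [0, 0, 35], "spin": 0},
    {"dp": [0, 0, 30], "spin": 0},
    {"dp": [0, 0, 20], "spin": 0},
  ],
)

```text
clock: 17.25
position: [0.5659, -0.0712, 0.2416]
ee_rot: [0.764, 0.645, -0.001, -0.001]
ft_force: [0.3, -0.0, -0.6]
grip_width: 1.003
grasp_force: 0.0
```

Run:
```python
from h import *
togo(.5663,-.0708,.055,np.radians(-10))
```

```text
t 17.25 pos [ 0.5659 -0.0712  0.2416] shift [ 0.4  0.4 31.6] spin 0.005 ty -0.169 tilt [-0.0019  0.0002] w 1.003 F [ 0.3 -0.  -0.6] g 0.0
```

Emit:
arm_command(
  plan=[
    {"dp": [0, 0, 15], "spin": 0},
    {"dp": [0, 0, 12], "spin": 0},
    {"dp": [0, 0, 4], "spin": 0},
    {"dp": [0, 0, 0], "spin": 0},
    {"dp": [0, 0, 0], "spin": 0},
  ],
)

```text
clock: 17.75
position: [0.5669, -0.0713, 0.2136]
ee_rot: [0.763, 0.646, 0.0, 0.001]
ft_force: [0.0, 0.8, 0.8]
grip_width: 0.999
grasp_force: 0.0
```

Emit:
arm_command(
  plan=[
    {"dp": [0, 0, 0], "spin": 0},
    {"dp": [0, 0, 0], "spin": 0},
    {"dp": [0, 0, 0], "spin": 0},
    {"dp": [0, 0, 0], "spin": 0},
    {"dp": [0, 0, 0], "spin": 0},
  ],
  grip=1,
  newtons=25,
)

```text
clock: 18.25
position: [0.5666, -0.0714, 0.213]
ee_rot: [0.763, 0.646, 0.0, 0.0]
ft_force: [-1.6, -0.5, 3.0]
grip_width: 0.346
grasp_force: 27.3
```

Emit:
arm_command(
  plan=[
    {"dp": [0, 0, 0], "spin": 0},
    {"dp": [0, 0, 0], "spin": 0},
    {"dp": [0, 0, 0], "spin": 0},
  ],
)

```text
clock: 18.55
position: [0.5666, -0.0714, 0.213]
ee_rot: [0.763, 0.646, 0.0, 0.0]
ft_force: [-1.3, -0.9, 5.5]
grip_width: 0.348
grasp_force: 27.6
```

Emit:
arm_command(
  plan=[
    {"dp": [0, 0, -6], "spin": 0},
    {"dp": [0, 0, -18], "spin": 0},
    {"dp": [0, 0, -30], "spin": 0},
    {"dp": [0, 0, -35], "spin": 0},
    {"dp": [0, 0, -35], "spin": 0},
  ],
)

```text
clock: 19.05
position: [0.5661, -0.0712, 0.3378]
ee_rot: [0.763, 0.646, -0.0, -0.0]
ft_force: [1.4, -0.8, -0.7]
grip_width: 0.344
grasp_force: 26.7
```

Emit:
arm_command(
  plan=[
    {"dp": [0, 0, -20], "spin": 0},
    {"dp": [0, 0, -6], "spin": 0},
    {"dp": [0, 0, 0], "spin": 0},
  ],
)

```text
clock: 19.35
position: [0.5665, -0.0713, 0.3628]
ee_rot: [0.763, 0.646, 0.0, 0.0]
ft_force: [-0.9, 0.1, 0.0]
grip_width: 0.348
grasp_force: 26.8
```

Run:
```python
from h import *
togo(.4225,.3395,.06)
```

```text
t 19.35 pos [ 0.5665 -0.0713  0.3628] shift [ 381.4 -210.   147.6] spin 0 ty -0.166 tilt [ 0.0006 -0.0004] w 0.348 F [-0.9  0.1  0. ] g 26.8
```

Emit:
arm_command(
  plan=[
    {"dp": [15, -8, 0], "spin": 0},
    {"dp": [30, -17, 0], "spin": 0},
    {"dp": [40, -22, 0], "spin": 0},
    {"dp": [40, -22, 0], "spin": 0},
    {"dp": [40, -22, 0], "spin": 0},
  ],
)

```text
clock: 19.85
position: [0.5022, 0.1087, 0.3612]
ee_rot: [0.763, 0.646, -0.001, -0.001]
ft_force: [0.7, 1.2, -0.4]
grip_width: 0.349
grasp_force: 26.8
```

Emit:
arm_command(
  plan=[
    {"dp": [40, -22, 0], "spin": 0},
    {"dp": [40, -22, 0], "spin": 0},
    {"dp": [40, -22, 0], "spin": 0},
    {"dp": [40, -22, 0], "spin": 0},
    {"dp": [30, -17, 0], "spin": 0},
  ],
)

```text
clock: 20.35
position: [0.429, 0.3141, 0.3614]
ee_rot: [0.762, 0.647, -0.001, -0.001]
ft_force: [0.3, -0.8, -1.4]
grip_width: 0.347
grasp_force: 26.8
```

Emit:
arm_command(
  plan=[
    {"dp": [15, -8, 0], "spin": 0},
    {"dp": [0, 0, 0], "spin": 0},
    {"dp": [0, 0, 0], "spin": 0},
  ],
)

```text
clock: 20.65
position: [0.4257, 0.3273, 0.3615]
ee_rot: [0.763, 0.647, -0.001, -0.0]
ft_force: [0.5, -0.4, -1.5]
grip_width: 0.351
grasp_force: 26.8
```

Run:
```python
from h import *
togo(.4225,.3395,.06)
cv2.imwrite('pics/s5.png',viewer.camera('scene'))
```

```text
t 20.65 pos [0.4257 0.3273 0.3615] shift [ 11.7  -4.9 146.5] spin 0 ty -0.165 tilt [-0.0018 -0.0011] w 0.351 F [ 0.5 -0.4 -1.5] g 26.8
```

View pics/s5.png

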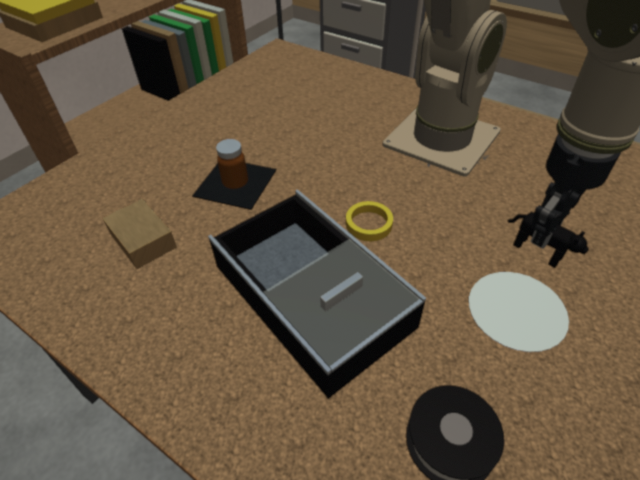

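The cat is held level at (550,238) above the plate, and the cover is open with the jar on the mat. Lowering.

Emit:
arm_command(
  plan=[
    {"dp": [6, -3, 15], "spin": 0},
    {"dp": [6, -2, 30], "spin": 0},
    {"dp": [0, 0, 35], "spin": 0},
    {"dp": [0, 0, 30], "spin": 0},
    {"dp": [0, 0, 20], "spin": 0},
  ],
)

```text
clock: 21.2
position: [0.4229, 0.3387, 0.2292]
ee_rot: [0.764, 0.646, -0.002, -0.0]
ft_force: [-0.6, -0.2, -0.6]
grip_width: 0.345
grasp_force: 26.7
```

Emit:
arm_command(
  plan=[
    {"dp": [0, 0, 7], "spin": 0},
    {"dp": [0, 0, 4], "spin": 0},
    {"dp": [0, 0, 0], "spin": 0},
    {"dp": [0, 0, 0], "spin": 0},
  ],
)

```text
clock: 21.6
position: [0.4238, 0.3402, 0.2226]
ee_rot: [0.763, 0.646, 0.001, 0.0]
ft_force: [0.2, -0.8, -0.9]
grip_width: 0.345
grasp_force: 26.7
```

Emit:
arm_command(
  plan=[
    {"dp": [0, 0, 3], "spin": 0},
    {"dp": [0, 0, 2.5], "spin": 0},
    {"dp": [0, 0, 0], "spin": 0},
  ],
)

```text
clock: 21.9
position: [0.4235, 0.3398, 0.216]
ee_rot: [0.763, 0.646, -0.0, 0.0]
ft_force: [0.1, 0.2, -0.8]
grip_width: 0.347
grasp_force: 26.7
```

Emit:
arm_command(
  plan=[
    {"dp": [0, 0, 1.5], "spin": 0},
    {"dp": [0, 0, 0], "spin": 0},
    {"dp": [0, 0, 0], "spin": 0},
  ],
)

```text
clock: 22.2
position: [0.4236, 0.34, 0.215]
ee_rot: [0.763, 0.646, 0.0, 0.0]
ft_force: [-0.2, -1.8, 4.3]
grip_width: 0.347
grasp_force: 27.4
```

Emit:
arm_command(
  plan=[
    {"dp": [0, 0, 1], "spin": 0},
    {"dp": [0, 0, 0], "spin": 0},
    {"dp": [0, 0, 0], "spin": 0},
  ],
)

```text
clock: 22.5
position: [0.4236, 0.3401, 0.2149]
ee_rot: [0.763, 0.646, 0.0, 0.001]
ft_force: [-4.1, -5.7, 17.1]
grip_width: 0.346
grasp_force: 29.1
```

Contact. Easing off, releasing and retreating upward.

Emit:
arm_command(
  plan=[
    {"dp": [0, 0, -1], "spin": 0},
    {"dp": [0, 0, 0], "spin": 0},
    {"dp": [0, 0, 0], "spin": 0},
  ],
)

```text
clock: 22.8
position: [0.4235, 0.34, 0.2149]
ee_rot: [0.763, 0.646, 0.0, 0.0]
ft_force: [-1.2, -1.7, 5.8]
grip_width: 0.343
grasp_force: 27.6
```

Emit:
arm_command(
  plan=[
    {"dp": [0, 0, 0], "spin": 0},
    {"dp": [0, 0, 0], "spin": 0},
    {"dp": [0, 0, 0], "spin": 0},
    {"dp": [0, 0, 0], "spin": 0},
    {"dp": [0, 0, 0], "spin": 0},
  ],
  grip=-1,
)

```text
clock: 23.3
position: [0.4234, 0.3399, 0.2146]
ee_rot: [0.763, 0.646, -0.0, 0.0]
ft_force: [0.3, 0.0, -0.1]
grip_width: 1.003
grasp_force: 0.0
```

Emit:
arm_command(
  plan=[
    {"dp": [0, 0, -10], "spin": 0},
    {"dp": [0, 0, -30], "spin": 0},
    {"dp": [0, 0, -40], "spin": 0},
    {"dp": [0, 0, -40], "spin": 0},
    {"dp": [0, 0, -30], "spin": 0},
  ],
)

```text
clock: 23.8
position: [0.4232, 0.3404, 0.3679]
ee_rot: [0.763, 0.646, 0.001, 0.0]
ft_force: [-0.0, 0.4, -0.3]
grip_width: 1.0
grasp_force: 0.0
```

Emit:
arm_command(
  plan=[
    {"dp": [0, 0, 0], "spin": 0},
    {"dp": [0, 0, 0], "spin": 0},
  ],
)

```text
clock: 24.0
position: [0.4234, 0.34, 0.3655]
ee_rot: [0.763, 0.646, 0.001, 0.0]
ft_force: [0.2, -0.1, -0.6]
grip_width: 0.998
grasp_force: 0.0
```

Run:
```python
from h import *
togo(.4225,.3395)
a=viewer.camera('scene'); b=viewer.camera('top')
cv2.imwrite('pics/end.png',np.hstack([cv2.resize(a[190:390,200:600],(520,260)),cv2.resize(b[200:360,90:250],(260,260))]))
for n in ['cat','plate','jar','cover']: print(n,[(np.round(d['position'],3),d['score']) for d in finder.find_in('scene',n)[:1]])
```

```text
t 24.0 pos [0.4234 0.34   0.3655] shift [-0.6 -0.8 -0. ] spin 0 ty -0.166 tilt [0.0016 0.0003] w 0.998 F [ 0.2 -0.1 -0.6] g 0.0
cat [(array([0.436, 0.35 , 0.067]), 0.62)]
plate [(array([0.445, 0.342, 0.013]), 0.97)]
jar [(array([ 0.449, -0.307,  0.07 ]), 0.85)]
cover []
```

View pics/end.png

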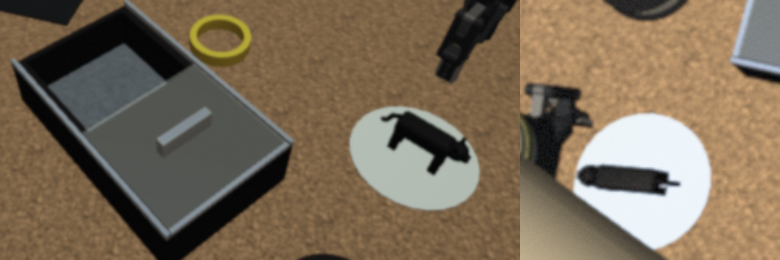

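The cat stands on its feet near the middle of the plate at (425,140), the cover is fully open, and the gripper is clear.

```bash
python3 -c "
from workcell import manip
print(manip.hand_in())"
```

```text
the job is handed in; nothing more can be done
None
```

I handed in the job at about 24 s. The last camera views and force readings show the jar upright on the mat, the cover open about 168 of its 170 mm, and the cat on its feet near the plate's centre; the hand-in returned no verdict.

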